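# Load the bed-marker press

## Robot

A 7-joint arm with a two-finger parallel gripper is mounted at the origin on the work surface. World frame = base frame: x ahead of the robot, y to its left, z up, the work surface at z = 0. Lengths are in mm, angles in rad, forces in N, time in s.
With the tool pointing down it reaches from about 425 to 800 mm from the base axis. Payload 8.3 kg.
Tool frame: the origin (TCP) lies where the fingers leave the gripper's body, on its centre line; the fingertips stand 73 mm ahead of it and the grasp point (between the pads) lies 54 mm ahead of it (tips_ahead is the distance from the TCP to the fingertips, in mm); y points along the fingers, x is the direction in which the jaws open and shut, and the axes are right-handed (so a half turn about y gives the same grasp; the last joint's range is limited). The gripper opens to 85 mm and grips with 20 to 120 N. Pads are 22 mm wide; open, the fingers measure 114 mm over their backs; the gripper's body (76 mm by 85 mm) begins 54 mm behind the grasp point. The pads swing forward as they close: fully open they stand 13 mm farther back than shut.
Start: joints at [1.109, 0.383, 0.016, 1.37, -0.006, 1.388, -0.046], TCP at [242.728, -575.927, 303.879] pointing down, gripper open.
Joint ranges: [-2.95, 2.95], [-0.25, 2.06], [-1.52, 1.56], [0.18, 2.33], [-1.44, 4.58], [0.02, 2.06], [-3.01, 3.01]. Speed limits (rad/s): [2.39, 2.39, 3.01, 3.01, 3.14, 3.14, 3.14].

## Interface

Orientations are given as [roll, pitch, yaw] about the fixed x, y, z axes, in that order (R = Rz(yaw) Ry(pitch) Rx(roll)).
In Python, from plant import observe, capture, job_done, recognise, spot_point, tips_ahead gives the robot as it stands. The module is installed in compiled form; this text tells all that it offers.
- The arm moves only by the tool arm_command, never from a script. Its argument "increments" is a list of rows, each an object of numbers: "x", "y", "z": the shift along the world's x, y, z in mm; "yaw": the turn about the world's z in degrees; "hand": the opening, from 0 (shut) to 1 (fully open). In form: [{"x": .., "y": .., "z": .., "yaw": .., "hand": ..}, ...]. A call has 1 to 20 rows; each row is the pose to reach, as a shift and turn from the pose commanded when the call began; what a row does not reach only later rows make up. A row lasts 1/10 s, in which the tool goes at most 50 mm and 8.59 degrees, less where a joint would pass 70% of its speed; a pose out of reach is approached as far as the arm can. A call with a gripper value outside its range is refused whole. The fingers move at their own pace and stop on an object; "grip_force" is the grip in N (left out, the last holds). Time passes only in rows, so rows that repeat a pose let the fingers close. It gives the time, the measured TCP pose, the force and the opening at its end, in the units of the state.
- observe(): the state, without advancing time (a new reading comes with each control period).
- capture(name): name is "scene" or "top" or "wrist"; returns a dict with "frame" (480x640x3 uint8, red, green, blue), "z_map" (480x640 float32, mm along the optical axis (not along the pixel's ray), 0 where there is no reading), "fovy" (degrees; the focal length in pixels is half the picture's height over the tangent of half this angle, whatever the lens; pixels are square), "cx", "cy" (the principal point, pixels), "position" and "attitude" of the camera in the world. Camera axes: x right, y down, z forward; pixel columns grow to the right and rows downward; lengths in mm; the calibration is good to about 2 mm. A picture is of the moment at which its call begins.
- job_done(): hands the job in, once; it reports no verdict.
Trained networks look in the newest picture that a camera, given by its name, has taken for a name from the list of things; names that differ only in an ending like _2 or _b are one class to them, and where a whole thing is asked for, a point or a joint stands for the part that bears it (a point fixed in the world has none). Each returns a list of dicts, best first, with "conf" (0 to 1); they miss things now and then, are a little off and sometimes report something else, mostly with a low value. They report only what shows in the picture. A call takes as long as a camera call. They do not tell look-alikes from the thing itself.
- recognise(camera, label): "position" ([x, y, z] in mm, in the coordinates of the camera as it stood for that picture, good to about 4 mm: the middle of the surface that is visible of it).
- spot_point(camera, label): "position" ([x, y, z] in mm, in the coordinates of the camera as it stood for that picture, good to about 4 mm: a listed point, or the origin of a listed thing).
The state is a dict: "time_s": time; "qpos": joint angles; "joint_vel": joint speeds; "joint_torque": joint torques, N m; "position": TCP position; "eef_rot": TCP orientation; "force": force on the tool from outside, world axes, zero at the start; "torque": the same for the moment, N m; "finger_gap": finger opening in mm.
Only numpy, scipy, OpenCV 4.12 (cv2) and the standard library are available. Lean on these libraries where they do the work, as an engineer would, in place of code of your own. Each camera call takes 0.05 s, during which the arm holds its last target. There are 200 camera calls.

## Task

Load the green marker press: lay the round wooden blank fully down into the round die and the square wooden blank fully down into the square die, and only then push the shuttle steadily, without slamming it, all the way home under the press head. Leave the hexagonal blank and everything else on the bench where it is.

Things in the scene. Friction and masses are not known exactly. Their poses are not given: they have to be found in the camera images.
- round_blank: Round wooden disc, 66 mm across, 16 mm thick, about 40 g, lying flat on the bench. Origin at the centre of its underside, z up.
- square_blank: Square wooden plaque, 60 x 60 mm, 16 mm thick, about 42 g, lying flat on the bench. Origin at the centre of its underside, z up, x and y parallel to its sides.
- hex_blank: Hexagonal wooden plaque, 62 mm across the flats, 72 mm across the corners, 16 mm thick; no die fits it. It stays where it lies. Origin at the centre of its underside.
- press: Green bench press, fixed to the bench. Its x axis (level) is the way the shuttle is pushed in; z up. Origin on the bench, under the middle between the two dies when the shuttle is fully out. The press head (250 mm tall) is a portal 390 mm wide along y, from x = 140 to 320 mm; its ram hangs 92 mm above the bench. A low base (with its rails 34 mm high, 200 mm wide) runs from x = -80 to 320 mm.
- round_die (a point): Centre of the mouth of the round die, level with the top face of the dark steel die plate on the shuttle (61 mm above the bench; plate 112 mm along the press's x, 256 mm along its y). Round cavity 69.5 mm across, 7 mm deep, flat floor; a seated blank stands 9 mm proud. Axes as the press's; moves with the shuttle.
- square_die (a point): Centre of the mouth of the square die in the same plate, 130 mm from the round die along the press's y, same height. Square cavity 63.5 x 63.5 mm, 7 mm deep, its sides parallel to the point's x and y (the press's axes). Moves with the shuttle.
- push_plate (a point): Middle of the outer face of the red upright push plate at the outer end of the shuttle: 120 mm wide along the press's y, 50 mm tall (40 to 90 mm above the bench), 12 mm thick; 126 mm from the row of dies. Push it along the press's x. Moves with the shuttle.
- shuttle (a joint): How far the shuttle has been pushed in along the press's x, in m: 0 fully out, 0.17 home against its stop, dies under the head. It starts within 0.03 of fully out. It slides with about 4 N of friction plus 15 N per m/s, and stays where it is left.
- clay_pot: Terracotta pot, 100 mm across, 90 mm tall, bystander. Origin at the centre of its underside.
- nozzle: Black hose nozzle with an orange head, 145 mm long, 60 mm tall, lying on the bench, bystander. Origin under it, near its middle.
There are look-alikes about, which are no part of the job. What is shaped like the square_blank but black is not meant.

How it is judged (in metres and radians):
On the way:
1. both blanks lie fully down in their own dies while the shuttle is still out (less than 60 mm in) (z of round_blank in the frame of round_die below -0.005 m and horizontal distance between round_blank and round_die below 0.005 m and angle between each of round_blank, square_blank's own z axis and vertical below 0.08 rad and z of square_blank in the frame of square_die below -0.005 m and horizontal distance between square_blank and square_die below 0.005 m and value of joint shuttle below 0.06 m), for 0.2 s.
At the end, for the whole second after the job is handed in: The round blank lies in the round die and the square blank in the square die, each with its underside at least 5 mm below the die's mouth, within 5 mm of its centre and tilted less than 0.08 rad, at rest, and the shuttle is within 5 mm of its home stop (z of round_blank in the frame of round_die below -0.005 m and horizontal distance between round_blank and round_die below 0.005 m and angle between each of round_blank, square_blank's own z axis and vertical below 0.08 rad and z of square_blank in the frame of square_die below -0.005 m and horizontal distance between square_blank and square_die below 0.005 m and value of joint shuttle above 0.165 m and linear speed of each of round_blank, square_blank below 0.02 m/s); the robot touches nothing.
It fails at once if the shuttle is slammed: it moves faster than 0.45 m/s (velocity of joint shuttle above 0.45 m/s or velocity of joint shuttle below -0.45 m/s).
It fails at once if the hexagonal blank is moved by more than 40 mm (distance of hex_blank from where it was at the start of the episode above 0.04 m).
It fails at once if the clay pot or the hose nozzle is moved by more than 40 mm or knocked over (distance of any of clay_pot, nozzle from where it was at the start of the episode above 0.04 m or angle between any of clay_pot, nozzle's own z axis and vertical above 0.6 rad).
It also fails if it takes over 64 s, if anything falls off the work surface, if the arm or the gripper's body presses on something with over 40 N, if the wrist force passes 120 N, or if a joint passes its speed limit or range.

## Working session

There is one attempt and no reset: what is moved stays moved. The work goes in short steps, Python scripts to look and compute and a tool call to move; the robot and the scene stay as the last step left them, time stands still between calls to the robot, and variables do not carry over. Pictures are saved under pics/ and viewed, about 8 in all and at most 12, crops included, and the job is handed in when it is done.

Besides the shell and the picture viewer there is one more tool, called after "Emit:" as name([rows], argument=value, ...), one row to a line, values as JSON. arm_command: Moves the arm, as the interface text tells. Its arguments: {"type":"object","properties":{"increments":{"type":"array"},"grip_force":{"type":"number"}},"required":["increments"]}

```bash
mkdir -p pics
cat > h.py <<'E'
import numpy as np, cv2
from scipy.spatial.transform import Rotation as R
from plant import *
def Rm(a):
    a=np.array(a,float)
    return a if a.shape==(3,3) else (R.from_quat(a).as_matrix() if a.size==4 else R.from_euler('xyz',a).as_matrix())
def w(c,p): return Rm(c['attitude'])@np.array(p)+np.array(c['position'])
def cloud(c):
    z=c['z_map'].astype(float); f=240/np.tan(np.radians(c['fovy'])/2)
    v,u=np.mgrid[:480,:640]
    P=np.stack([(u-c['cx'])/f*z,(v-c['cy'])/f*z,z],-1)
    W=P@Rm(c['attitude']).T+np.array(c['position']); W[z==0]=np.nan
    return W
def px(c,W):
    f=240/np.tan(np.radians(c['fovy'])/2); p=Rm(c['attitude']).T@(np.array(W)-np.array(c['position']))
    return (p[:2]/p[2]*f+[c['cx'],c['cy']]).round().astype(int)
def save(n,im): cv2.imwrite(f'pics/{n}.png',np.ascontiguousarray(im[...,::-1]))
E
python3 - <<'E'
from h import *
print(observe())
for n in ['top','scene']:
    c=capture(n); save(n,c['frame']); print(n,c['position'],c['attitude'],c['fovy'],c['cx'],c['cy'])
    for l in ['round_blank','square_blank','hex_blank','press','round_die','square_die','push_plate','clay_pot','nozzle']:
        for d in spot_point(n,l): 
            W=w(c,d['position']); print(l,round(d['conf'],2),W.round(),px(c,W))
E
```

```text
{'time_s': 0.0, 'qpos': array([ 1.109116  ,  0.38423487,  0.01640399,  1.37114237, -0.00632026,
        1.38822698, -0.04651988]), 'joint_vel': array([-6.56385625e-04, -7.74058827e-04,  1.19248312e-03, -1.18219485e-05,
       -7.79249840e-04, -2.07005542e-03,  1.35477982e-04]), 'joint_torque': array([-7.10879194e-04, -6.27593422e+01,  8.44330117e-01, -3.71813214e+01,
        1.66337576e-02,  1.40702364e-02, -2.43891469e-05]), 'position': array([ 242.56769186, -575.61323178,  302.88636584]), 'eef_rot': array([-1.57082345,  0.00196214, -1.17200362]), 'force': array([0.02988401, 0.85847681, 0.26198576]), 'torque': array([ 0.02701813, -0.03463408, -0.01236951]), 'finger_gap': 85.0867107559311}
top [ 538.86588572 -191.33947823  965.48175454] [-3.04270047 -0.02645294 -1.56643651] 54.43279689077664 321.1884050014336 240.31529793801042
round_blank 0.75 [ 479. -209.    3.] [317 316]
square_blank 0.98 [ 618. -175.    3.] [301 248]
square_blank 0.69 [ 483. -495.    5.] [457 315]
square_blank 0.62 [ 613. -410.    2.] [414 251]
square_blank 0.56 [ 600. -295.    2.] [359 257]
hex_blank 0.72 [ 485.
[... 364 characters left out ...]
2.37752095 -0.00449429  1.09588242] 47.97609007947178 314.55001421921514 229.04186525734323
square_blank 0.8 [ 612. -413.   -1.] [219 282]
square_blank 0.71 [ 482. -501.   -2.] [161 255]
square_blank 0.67 [ 599. -287.    2.] [271 256]
square_blank 0.6 [ 622. -175.   -1.] [321 247]
hex_blank 0.88 [ 490. -391.   -2.] [209 241]
hex_blank 0.35 [468.  31.  61.] [366 161]
press 0.78 [533.  34.   1.] [379 194]
press 0.58 [ 749. -142.    1.] [363 281]
round_die 0.85 [467.  29.  61.] [365 160]
round_die 0.61 [777.  30.  -3.] [437 263]
square_die 0.85 [593.  45.  60.] [399 190]
push_plate 0.98 [549. -86.  60.] [341 195]
clay_pot 0.59 [ 746. -143.    0.] [362 281]
nozzle 0.67 [779.  28.  -3.] [436 264]
```

View pics/top.png

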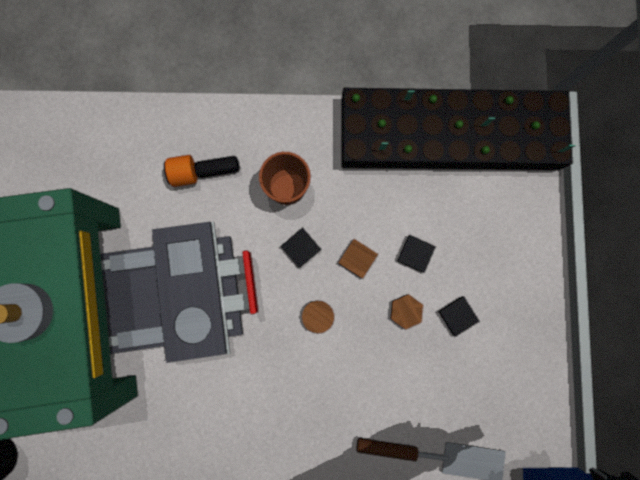

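View pics/scene.png

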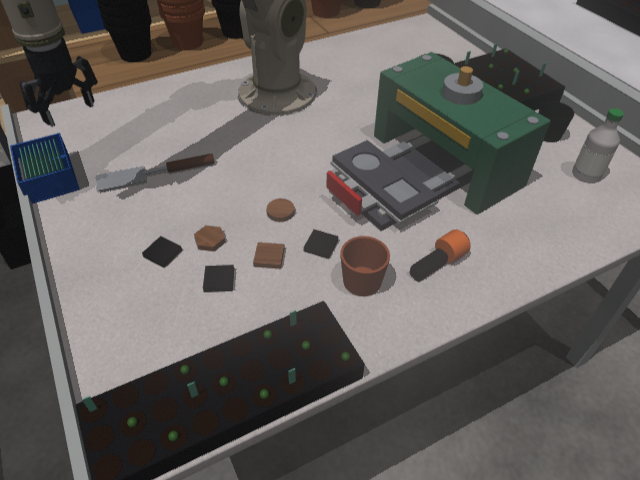

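Run:
```python
from h import *
c=capture('top'); W=cloud(c); im=c['frame']; f=240/np.tan(np.radians(c['fovy'])/2)
def rect(m,z,name):
    # contour pixels -> plane z in world
    n,l,s,ce=cv2.connectedComponentsWithStats(m.astype(np.uint8))
    if n<2: print(name,'none');return
    i=1+np.argmax(s[1:,4]); cs,_=cv2.findContours((l==i).astype(np.uint8),cv2.RETR_EXTERNAL,cv2.CHAIN_APPROX_NONE)
    q=cs[0][:,0].astype(float)
    d=np.c_[(q-[c['cx'],c['cy']])/f,np.ones(len(q))]@Rm(c['attitude']).T
    p=np.array(c['position'])+d*((z-c['position'][2])/d[:,2])[:,None]
    r=cv2.minAreaRect(p[:,:2].astype(np.float32)); e=cv2.fitEllipse(p[:,:2].astype(np.float32))
    print(name,s[i,4],'rect',np.round(r[0],1),np.round(r[1],1),round(r[2],1),'ell',np.round(e[0],1),np.round(e[1],1),'zmed',np.nanmedian(W[l==i][:,2]).round(1), 'meanxy',p[:,:2].mean(0).round(1))
hsv=cv2.cvtColor(im,cv2.COLOR_RGB2HSV)
def box(u,v,h):
    m=np.zeros((480,640),bool); m[v-h:v+h,u-h:u+h]=1; return m
wood=(hsv[...,1]>90)&(hsv[...,0]<25)&(hsv[...,2]>50)
for n,u,v in [('round',317,316),('square',358,258),('hex',407,311)]:
    rect(wood&box(u,v,26),16,n)
z=W[...,2]
print('bench',np.nanmedian(z[210:230,320:400]),'plate',np.nanmedian(z[284:296,170:200]),'rfloor',np.nanmedian(z[318:330,186:198]),'sqfloor',np.nanmedian(z[250:264,178:192]))
g=im.astype(int).mean(2)
print(g[325,165:225:2].round(),g[257,160:215:2].round())
for n,u,v,zz in [('rdie',193,325,61),('sdie',185,257,61)]:
    rect((g>(g[v,u]+g[290,180])/2)&box(u,v,24),zz,n)
rect((z>54)&(z<75)&box(190,290,80)&(g<g[257,185]+15)&(np.arange(640)<235)[None,:],61,'plate')
red=(hsv[...,1]>130)&((hsv[...,0]<6)|(hsv[...,0]>172))
rect(red&box(250,282,45),90,'push')
o=im[200:350,140:480]; save('crop',cv2.resize(o,None,fx=2.3,fy=2.3,interpolation=cv2.INTER_CUBIC))
```

```text
round 796 rect [ 479.2 -209.3] [61.7 62.4] 0.1 ell [ 479.1 -209.2] [61.4 62.5] zmed 17.6 meanxy [ 479.1 -209.2]
square 825 rect [ 597.  -290.6] [58.6 59.2] 57.3 ell [ 596.9 -290.6] [66.7 67.8] zmed 17.7 meanxy [ 596.9 -290.7]
hex 802 rect [ 489.8 -389.3] [61.7 66.7] 84.2 ell [ 489.9 -389. ] [62.7 63.5] zmed 17.4 meanxy [ 489.9 -389.1]
bench 1.5132040211873345 plate 62.58838316596393 rfloor 56.25432450270159 sqfloor 56.12170707217524
[ 68.  66.  69.  63.  61.  99. 136. 133. 134. 134. 135. 136. 135. 136.
 134. 136. 137. 135. 136. 134. 136. 139. 134.  80.  64.  69.  70.  67.
  60.  70.] [ 73.  63.  72.  64.  85. 134. 130. 131. 130. 134. 137. 132. 139. 139.
 138. 136. 137. 134. 139. 141. 118.  73.  72.  71.  74.  73.  71.  62.]
rdie 984 rect [465.4  29. ] [66.2 64.3] 46.0 ell [465.9  29. ] [64.5 65.5] zmed 56.2 meanxy [465.6  29. ]
sdie 1014 rect [594.   47.6] [61.5 60.9] 8.5 ell [593.7  47.7] [69.7 71. ] zmed 56.3 meanxy [593.5  47.8]
plate 7880 rect [530.   38.3] [256.4 114.4] 8.3 ell [529.7  38.6] [127.1 322. ] zmed 61.9 meanxy [528.6  38.7]
push 487 rect [547.7 -80.8] [116.7  15.1] 8.5 ell [546.3 -81.1] [ 14.2 154.4] zmed 90.7 meanxy [547.5 -80.8]
```

View pics/crop.png

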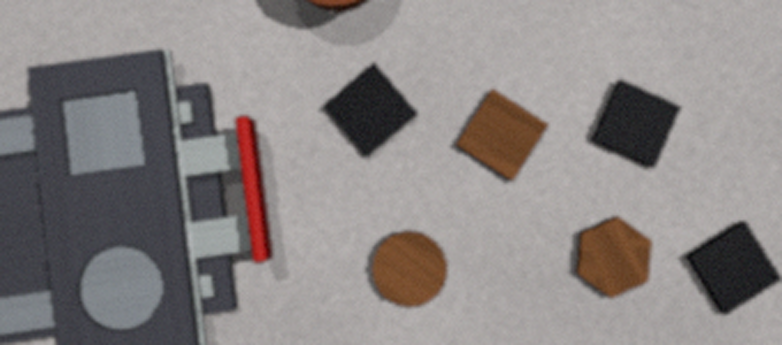

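Emit:
arm_command([
  {"x": 24, "y": 37, "z": -5, "yaw": 4, "hand": 1},
  {"x": 55, "y": 82, "z": -20, "yaw": 10},
  {"x": 80, "y": 125, "z": -40, "yaw": 16},
  {"x": 106, "y": 165, "z": -60, "yaw": 22},
  {"x": 133, "y": 206, "z": -80, "yaw": 28},
  {"x": 160, "y": 247, "z": -90, "yaw": 34},
  {"x": 186, "y": 288, "z": -100, "yaw": 40},
  {"x": 212, "y": 329, "z": -110, "yaw": 43},
  {"x": 228, "y": 354, "z": -120, "yaw": 43},
  {"x": 236, "y": 366, "z": -128, "yaw": 43},
  {"x": 236.5, "y": 366.5, "z": -130, "yaw": 43},
  {"x": 236.5, "y": 366.5, "z": -130, "yaw": 43},
  {"x": 236.5, "y": 366.5, "z": -130, "yaw": 43},
])

```text
validation failed for argument at $.in...
```

Run:
```python
from h import *
try: print(tips_ahead())
except Exception as e: print(e, tips_ahead)
o=observe(); print(o['time_s'],o['position'],np.degrees(o['eef_rot']),o['finger_gap'],o['force'],o['qpos'])
c=capture('wrist'); save('wrist',c['frame']); print(c['position'],c['attitude'])
for l in ['round_blank','push_plate']:
  for d in spot_point('wrist',l): print(l,d['conf'],w(c,d['position']).round(1))
```

```text
'float' object is not callable 72.6
1.05 [ 242.73482446 -575.92773398  303.88984258] [-8.99975408e+01  2.37309957e-03 -6.71467091e+01] 85.47244105523603 [-0.42596372  0.94011694  1.04479654] [ 1.10907007  0.38339172  0.01641755  1.37008857 -0.00629046  1.38820197
 -0.04649275]
[ 311.50958286 -546.57729046  373.62446565] [ 2.84225611e+00 -4.11787442e-04 -1.17199392e+00]
```

View pics/wrist.png

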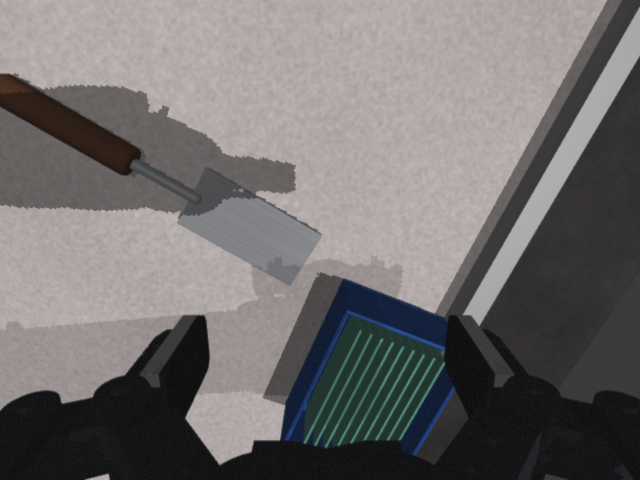

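Emit:
arm_command([
  {"x": 24, "y": 37, "z": -5, "yaw": 4, "hand": 1},
  {"x": 55, "y": 82, "z": -20, "yaw": 10, "hand": 1},
  {"x": 80, "y": 125, "z": -40, "yaw": 16, "hand": 1},
  {"x": 106, "y": 165, "z": -60, "yaw": 22, "hand": 1},
  {"x": 133, "y": 206, "z": -80, "yaw": 28, "hand": 1},
  {"x": 160, "y": 247, "z": -90, "yaw": 34, "hand": 1},
  {"x": 186, "y": 288, "z": -100, "yaw": 40, "hand": 1},
  {"x": 212, "y": 329, "z": -110, "yaw": 43, "hand": 1},
  {"x": 228, "y": 354, "z": -120, "yaw": 43, "hand": 1},
  {"x": 236, "y": 366, "z": -128, "yaw": 43, "hand": 1},
  {"x": 236.5, "y": 366.5, "z": -130, "yaw": 43, "hand": 1},
  {"x": 236.5, "y": 366.5, "z": -130, "yaw": 43, "hand": 1},
  {"x": 236.5, "y": 366.5, "z": -130, "yaw": 43, "hand": 1},
], grip_force=30)

```text
time_s: 2.5
position: [478.6, -211.3, 174.3]
eef_rot: [-1.572, -0.0, -0.424]
force: [0.3, -0.1, 0.6]
finger_gap: 85.3
```

Run:
```python
from h import *
o=observe(); print(o['time_s'],o['position'],np.degrees(o['eef_rot']),o['finger_gap'],o['force'],o['qpos'])
c=capture('wrist'); save('wrist2',c['frame']); print(c['position'],c['attitude'])
for l in ['round_blank']:
  for d in spot_point('wrist',l): print(l,d['conf'],w(c,d['position']).round(1))
W=cloud(c); im=c['frame'].astype(int)
# finger points: close to the gripper in tool frame
T=(W-o['position'])@R.from_euler('xyz',o['eef_rot']).as_matrix()
near=np.linalg.norm(np.nan_to_num(T,nan=1e4),axis=2)<110
print('max ahead of fingers',np.percentile(T[near][:,1],[50,90,98,99.8]), 'x range',np.percentile(T[near][:,0],[1,99]))
hsv=cv2.cvtColor(c['frame'],cv2.COLOR_RGB2HSV)
m=(hsv[...,1]>90)&(hsv[...,0]<25)&(hsv[...,2]>50)&(abs(W[...,2]-16)<6)&(np.hypot(W[...,0]-479,W[...,1]+209)<60)
p=W[m]; print(m.sum(),p[:,2].mean(), cv2.minEnclosingCircle(p[:,:2].astype(np.float32)), np.percentile(p[:,0],[0.5,99.5]),np.percentile(p[:,1],[.5,99.5]))
```

```text
2.5 [ 478.62239982 -211.29328055  174.28499358] [-9.00429333e+01 -2.62367094e-02 -2.43019782e+01] 85.28402782884307 [ 0.2711801  -0.11626708  0.58068045] [ 0.63831043  0.29219135 -0.33346292  1.80790338  0.10926764  1.05894199
 -0.15977938]
[ 509.07987488 -142.60506021  243.94555029] [ 2.84129407e+00 -2.64840100e-04 -4.24173452e-01]
round_blank 0.9 [ 486.  -207.7   -1. ]
max ahead of fingers [ 4.49244826 35.72930168 52.01655627 58.46816668] x range [-69.44740173  66.76500767]
9040 15.75102995492687 ((478.0904235839844, -208.9261932373047), 33.07586669921875) [447.14640478 509.06943728] [-239.64705196 -177.20689471]
```

Emit:
arm_command([
  {"x": -0.9, "y": 0.4, "z": -30, "yaw": 0, "hand": 1},
  {"x": -0.9, "y": 0.4, "z": -60, "yaw": 0, "hand": 1},
  {"x": -0.9, "y": 0.4, "z": -85, "yaw": 0, "hand": 1},
  {"x": -0.9, "y": 0.4, "z": -98, "yaw": 0, "hand": 1},
  {"x": -0.9, "y": 0.4, "z": -102, "yaw": 0, "hand": 1},
  {"x": -0.9, "y": 0.4, "z": -102, "yaw": 0, "hand": 1},
  {"x": -0.9, "y": 0.4, "z": -102, "yaw": 0, "hand": 0.7},
  {"x": -0.9, "y": 0.4, "z": -102, "yaw": 0, "hand": 0.6},
  {"x": -0.9, "y": 0.4, "z": -102, "yaw": 0, "hand": 0.6},
  {"x": -0.9, "y": 0.4, "z": -102, "yaw": 0, "hand": 0.6},
  {"x": -0.9, "y": 0.4, "z": -102, "yaw": 0, "hand": 0.6},
], grip_force=25)

```text
time_s: 3.7
position: [479.2, -209.4, 73.5]
eef_rot: [-1.571, -0.003, -0.422]
force: [-1.6, 0.5, 7.4]
finger_gap: 64.6
```

```bash
cat > tip.py <<'E'
from h import *
o=observe(); print(o['time_s'],o['position'].round(2),np.degrees(o['eef_rot']).round(2),o['finger_gap'],o['force'].round(1))
c=capture('wrist'); W=cloud(c)
T=(W-o['position'])@R.from_euler('xyz',o['eef_rot']).as_matrix()
T=np.nan_to_num(T,nan=1e4); g=c['frame'].max(2)
near=(np.abs(T[...,0])>25)&(np.abs(T[...,0])<60)&(np.abs(T[...,2])<14)&(T[...,1]<75)&(T[...,1]>20)&(g<75)
print(near.sum(),'tips ahead',np.percentile(T[near][:,1],[50,90,98,99.8]).round(1))
save('w_%.1f'%o['time_s'],c['frame'])
E
python3 tip.py
```

```text
3.7 [ 479.21 -209.45   73.47] [-90.01  -0.15 -24.15] 64.6073601777861 [-1.6  0.5  7.4]
10462 tips ahead [41.  57.9 59.8 63.5]
```

View pics/w_3.7.png

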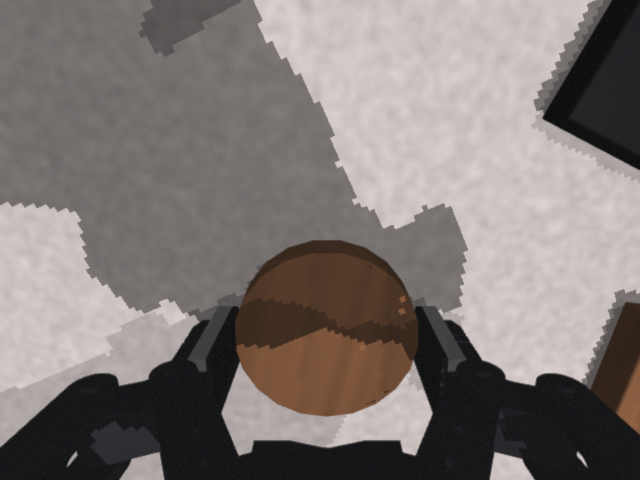

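Run:
```python
from h import *
o=observe(); c=capture('wrist'); W=cloud(c)
Rt=R.from_euler('xyz',o['eef_rot']).as_matrix(); T=(W-o['position'])@Rt
print(o['position'],o['force'])
for v in (308,312,320,330,345):
  print(v,[(u,T[v,u].round(1).tolist()) for u in (205,215,222,230,236,420,430,438)])
hsv=cv2.cvtColor(c['frame'],cv2.COLOR_RGB2HSV)
m=(hsv[...,1]>90)&(hsv[...,0]<25)&(abs(W[...,2]-16)<3)&(np.hypot(W[...,0]-479,W[...,1]+209)<60)
p=W[m]; print(p[:,2].mean(), cv2.minEnclosingCircle(p[:,:2].astype(np.float32)))
```

```text
[ 479.20678841 -209.46327259   73.46900318] [-2.20675391  0.03802161  6.80517899]
308 [(205, [-48.1, 74.7, 4.1]), (215, [-43.8, 73.3, 4.8]), (222, [-37.2, 59.8, 11.5]), (230, [-34.5, 60.2, 11.2]), (236, [-32.9, 62.1, 10.3]), (420, [32.4, 59.9, 11.4]), (430, [36.2, 61.1, 10.8]), (438, [43.0, 74.2, 4.4])]
312 [(205, [-47.9, 73.6, 2.9]), (215, [-39.3, 58.1, 10.8]), (222, [-36.7, 57.6, 11.0]), (230, [-34.0, 57.8, 10.9]), (236, [-33.0, 62.2, 8.7]), (420, [31.9, 57.9, 10.9]), (430, [35.4, 57.9, 10.8]), (438, [38.0, 57.1, 11.2])]
320 [(205, [-43.5, 59.6, 6.9]), (215, [-37.8, 52.6, 10.6]), (222, [-35.2, 51.6, 11.1]), (230, [-32.7, 52.2, 10.8]), (236, [-32.2, 58.1, 7.7]), (420, [31.9, 56.8, 8.3]), (430, [34.1, 52.3, 10.7]), (438, [36.6, 51.9, 10.9])]
330 [(205, [-38.8, 44.5, 11.4]), (215, [-36.1, 46.0, 10.5]), (222, [-33.7, 45.3, 10.9]), (230, [-32.8, 51.5, 7.4]), (236, [-32.5, 58.4, 3.6]), (420, [31.9, 55.7, 5.1]), (430, [32.3, 45.0, 11.0]), (438, [34.9, 45.3, 10.9])]
345 [(205, [-36.4, 36.0, 11.1]), (215, [-33.7, 36.7, 10.7]), (222, [-32.9, 41.4, 7.9]), (230, [-33.0, 50.9, 2.1]), (236, [-32.7, 57.6, -1.9]), (420, [31.9, 54.5, -0.1]), (430, [31.9, 42.3, 7.3]), (438, [32.4, 36.0, 11.1])]
15.75748309463998 ((478.7645568847656, -209.2113037109375), 33.27336120605469)
```

Emit:
arm_command([
  {"x": 0, "y": 0, "z": 0, "yaw": 0, "hand": 1},
  {"x": 0, "y": 0, "z": 0, "yaw": 0, "hand": 1},
  {"x": 0.6, "y": -0.3, "z": 0, "yaw": -8, "hand": 1},
  {"x": 0.6, "y": -0.3, "z": 0, "yaw": -16, "hand": 1},
  {"x": 0.6, "y": -0.3, "z": 0, "yaw": -24, "hand": 1},
  {"x": 0.6, "y": -0.3, "z": 0, "yaw": -32, "hand": 1},
  {"x": 0.6, "y": -0.3, "z": 0, "yaw": -40, "hand": 1},
  {"x": 0.6, "y": -0.3, "z": 0, "yaw": -48, "hand": 1},
  {"x": 0.6, "y": -0.3, "z": 0, "yaw": -56, "hand": 1},
  {"x": 0.6, "y": -0.3, "z": 0, "yaw": -64, "hand": 1},
  {"x": 0.6, "y": -0.3, "z": 0, "yaw": -72, "hand": 1},
  {"x": 0.6, "y": -0.3, "z": 0, "yaw": -80, "hand": 1},
  {"x": 0.6, "y": -0.3, "z": -1, "yaw": -87, "hand": 1},
  {"x": 0.6, "y": -0.3, "z": -1.5, "yaw": -90, "hand": 1},
  {"x": 0.6, "y": -0.3, "z": -1.5, "yaw": -90, "hand": 1},
  {"x": 0.6, "y": -0.3, "z": -1.5, "yaw": -90, "hand": 0.7},
  {"x": 0.6, "y": -0.3, "z": -1.5, "yaw": -90, "hand": 0.5},
  {"x": 0.6, "y": -0.3, "z": -1.5, "yaw": -90, "hand": 0.5},
  {"x": 0.6, "y": -0.3, "z": -1.5, "yaw": -90, "hand": 0.5},
  {"x": 0.6, "y": -0.3, "z": -1.5, "yaw": -90, "hand": 0.5},
], grip_force=40)

```text
time_s: 5.8
position: [479.2, -209.4, 70.8]
eef_rot: [-1.57, 0.0, -1.991]
force: [-2.8, 1.1, 5.4]
finger_gap: 64.5
```

```bash
python3 tip.py
python3 - <<'E'
from h import *
c=capture('wrist');W=cloud(c)
hsv=cv2.cvtColor(c['frame'],cv2.COLOR_RGB2HSV)
m=(hsv[...,1]>90)&(hsv[...,0]<25)&(abs(W[...,2]-16)<3)&(np.hypot(W[...,0]-479,W[...,1]+209)<60)
p=W[m]; print(p[:,2].mean(), cv2.minEnclosingCircle(p[:,:2].astype(np.float32)))
E
```

```text
5.8 [ 479.17 -209.36   70.83] [-8.996e+01  1.000e-02 -1.141e+02] 64.507768694402 [-2.8  1.1  5.4]
11393 tips ahead [42.2 55.7 70.1 71.8]
15.73094604632205 ((479.0413818359375, -209.81845092773438), 33.26152801513672)
```

Emit:
arm_command([
  {"x": 0, "y": 0, "z": 15, "yaw": 0, "hand": 0.5},
  {"x": 0, "y": 0, "z": 45, "yaw": 0, "hand": 0.5},
  {"x": 0, "y": 5, "z": 80, "yaw": 3, "hand": 0.5},
  {"x": -1, "y": 25, "z": 110, "yaw": 8, "hand": 0.5},
  {"x": -3, "y": 55, "z": 120, "yaw": 13, "hand": 0.5},
  {"x": -5, "y": 90, "z": 120, "yaw": 18, "hand": 0.5},
  {"x": -8, "y": 125, "z": 120, "yaw": 23, "hand": 0.5},
  {"x": -10, "y": 160, "z": 120, "yaw": 28, "hand": 0.5},
  {"x": -12, "y": 195, "z": 120, "yaw": 32.4, "hand": 0.5},
  {"x": -13, "y": 220, "z": 120, "yaw": 32.4, "hand": 0.5},
  {"x": -13.7, "y": 234, "z": 120, "yaw": 32.4, "hand": 0.5},
  {"x": -13.7, "y": 239, "z": 120, "yaw": 32.4, "hand": 0.5},
  {"x": -13.7, "y": 239, "z": 120, "yaw": 32.4, "hand": 0.5},
  {"x": -13.7, "y": 239, "z": 120, "yaw": 32.4, "hand": 0.5},
], grip_force=40)

```text
time_s: 7.3
position: [465.3, 28.6, 190.3]
eef_rot: [-1.571, -0.0, -1.428]
force: [-0.1, -1.0, -0.7]
finger_gap: 64.5
```

```bash
python3 tip.py; ls pics
python3 - <<'E'
from h import *
c=capture('wrist');W=cloud(c);o=observe()
hsv=cv2.cvtColor(c['frame'],cv2.COLOR_RGB2HSV)
print(c['position'])
m=(hsv[...,1]>90)&(hsv[...,0]<25)&(abs(W[...,2]-135)<8)&(np.hypot(W[...,0]-465,W[...,1]-29)<60)
p=W[m]; print('disc z',p[:,2].mean(),p[:,2].std(), cv2.minEnclosingCircle(p[:,:2].astype(np.float32)))
fl=(abs(W[...,2]-54.5)<2.6)&(np.hypot(W[...,0]-465,W[...,1]-29)<45)
q=W[fl]; print(fl.sum(),q[:,2].mean(),np.percentile(q[:,0],[1,99]),np.percentile(q[:,1],[1,99]))
fs=(abs(W[...,2]-54.5)<2.6)&(np.hypot(W[...,0]-594,W[...,1]-48)<55)
q=W[fs]; print(fs.sum(), cv2.minAreaRect(q[:,:2].astype(np.float32)) if fs.sum()>20 else '')
E
```

```text
7.3 [465.29  28.56 190.27] [-9.001e+01 -2.000e-02 -8.181e+01] 64.4583733848872 [-0.1 -1.  -0.7]
7197 tips ahead [36.9 54.7 58.1 63.2]
crop.png
scene.png
top.png
w_3.7.png
w_5.8.png
w_7.3.png
wrist.png
wrist2.png
[539.22027746  39.27184271 259.98560734]
disc z 135.00411689547707 1.0746764686635402 ((465.05426025390625, 28.2298583984375), 33.61909866333008)
4367 54.34855750456011 [460.95050385 497.33450848] [-0.78964239 64.55424782]
9118 ((575.9259033203125, 47.12342071533203), (27.003551483154297, 63.99106979370117), 8.085530281066895)
```

```bash
cat > die.py <<'E'
from h import *
from scipy.optimize import least_squares
c=capture('wrist');W=cloud(c);o=observe();print(o['position'],o['force'].round(1),c['position'])
hsv=cv2.cvtColor(c['frame'],cv2.COLOR_RGB2HSV); g=c['frame'].astype(int).mean(2); cam=np.array(c['position'])
f=240/np.tan(np.radians(c['fovy'])/2)
def contour(c0,h):
    m=(abs(W[...,2]-58)<5.5)&(np.hypot(W[...,0]-c0[0],W[...,1]-c0[1])<h)&(g>100)
    cs,_=cv2.findContours(m.astype(np.uint8),cv2.RETR_EXTERNAL,cv2.CHAIN_APPROX_NONE)
    q=max(cs,key=cv2.contourArea)[:,0].astype(float)
    d=np.c_[(q-[c['cx'],c['cy']])/f,np.ones(len(q))]@Rm(c['attitude']).T
    return cam[:2]+d[:,:2]*((61-cam[2])/d[:,2])[:,None]
P=contour((465,30),45)
k=abs(np.hypot(P[:,0]-465,P[:,1]-30)-34.5)<4
for _ in range(3):
    s=least_squares(lambda v:np.hypot(P[k,0]-v[0],P[k,1]-v[1])-v[2],[465,30,34.7],loss='soft_l1'); v=s.x
    k=abs(np.hypot(P[:,0]-v[0],P[:,1]-v[1])-v[2])<1
print('round mouth',v.round(2),k.sum(),np.abs(s.fun).mean())
s=least_squares(lambda v:np.hypot(P[k,0]-v[0],P[k,1]-v[1])-34.75,[465,30],loss='soft_l1'); print('fixed R',s.x)
Q=contour((594,48),60); r=cv2.minAreaRect(Q.astype(np.float32)); print('sq',np.round(r[0],1),np.round(r[1],1),r[2],Q.min(0),Q.max(0))
E
python3 die.py
python3 - <<'E'
from h import *
c=capture('top');o=observe()
W=cloud(c);hsv=cv2.cvtColor(c['frame'],cv2.COLOR_RGB2HSV); 
red=(hsv[...,1]>130)&((hsv[...,0]<6)|(hsv[...,0]>172))&(W[...,2]>70)
p=W[red]; p=p[(abs(p[:,0]-548)<70)&(abs(p[:,1]+80)<40)]; print('push',cv2.minAreaRect(p[:,:2].astype(np.float32)),o['position'])
E
```

```text
[465.28531881  28.56936738 190.30196976] [-0.9 -0.  -0.7] [539.2252313   39.28832866 260.00737243]
round mouth [465.92  29.33  34.13] 158 0.27619945631457005
fixed R [465.05470135  29.2035062 ]
sq [560.9  44.9] [ 53.3 111.8] 8.157715797424316 [534.01123228  -9.1104593 ] [595.22459912 103.69121289]
push ((547.2989501953125, -79.76399230957031), (116.14627838134766, 12.609420776367188), 8.501914024353027) [465.28393436  28.77271723 190.3256038 ]
```

View pics/w_7.3.png

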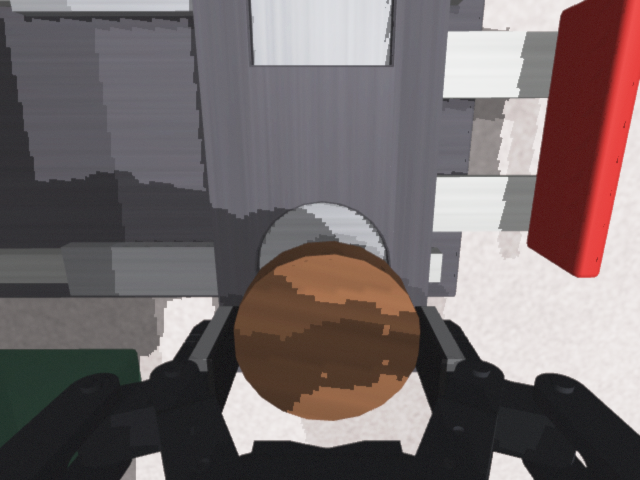

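Emit:
arm_command([
  {"x": 0, "y": 0, "z": -15, "yaw": 0, "hand": 0.5},
  {"x": 0, "y": 0, "z": -32, "yaw": 0, "hand": 0.5},
  {"x": 0, "y": 0, "z": -44, "yaw": 0, "hand": 0.5},
  {"x": 0, "y": 0, "z": -51, "yaw": 0, "hand": 0.5},
  {"x": 0, "y": 0, "z": -53, "yaw": 0, "hand": 0.5},
  {"x": 0, "y": 0, "z": -53, "yaw": 0, "hand": 0.5},
  {"x": 0, "y": 0, "z": -53, "yaw": 0, "hand": 0.5},
  {"x": 0, "y": 0, "z": -53, "yaw": 0, "hand": 0.5},
])

```text
time_s: 8.3
position: [465.6, 29.7, 137.9]
eef_rot: [-1.57, -0.0, -1.427]
force: [0.0, -0.2, 0.0]
finger_gap: 64.4
```

```bash
python3 tip.py; python3 die.py
```

```text
8.3 [465.6   29.72 137.95] [-89.94  -0.   -81.74] 64.37102881610524 [ 0.  -0.2  0. ]
7149 tips ahead [37.  54.4 58.3 62.9]
[465.49163413  29.71717379 137.82351989] [-0.1  0.7 -0.6] [539.38655302  40.67708295 207.72537697]
round mouth [463.8   31.15  36.8 ] 164 0.19403532895163067
fixed R [466.08616882  30.77264761]
sq [554.9  43.7] [ 41. 111.] 8.260238647460938 [534.04123634  -9.27136842] [583.12192137 101.54857795]
```

Emit:
arm_command([
  {"x": 0, "y": 0, "z": -3, "yaw": 0, "hand": 0.5},
  {"x": 0, "y": 0, "z": -6, "yaw": 0, "hand": 0.5},
  {"x": 0, "y": 0, "z": -9, "yaw": 0, "hand": 0.5},
  {"x": 0, "y": 0, "z": -11, "yaw": 0, "hand": 0.5},
  {"x": 0, "y": 0, "z": -12, "yaw": 0, "hand": 0.5},
  {"x": 0, "y": 0, "z": -12, "yaw": 0, "hand": 0.5},
  {"x": 0, "y": 0, "z": -12, "yaw": 0, "hand": 0.5},
])

```text
time_s: 9.1
position: [465.2, 29.7, 127.5]
eef_rot: [-1.571, -0.001, -1.427]
force: [-13.1, -0.0, 28.9]
finger_gap: 64.4
```

```bash
python3 tip.py
```

```text
9.1 [465.21  29.71 127.46] [-8.998e+01 -3.000e-02 -8.175e+01] 64.37089414057705 [-13.1  -0.   28.9]
9451 tips ahead [43.  66.9 67.7 73.8]
```

Emit:
arm_command([
  {"x": -0.5, "y": 0, "z": 4, "yaw": 0, "hand": 0.5},
  {"x": -1.3, "y": 0, "z": 7, "yaw": 0, "hand": 0.5},
  {"x": -1.3, "y": 0, "z": 7, "yaw": 0, "hand": 0.5},
  {"x": -1.3, "y": 0, "z": 4, "yaw": 0, "hand": 0.5},
  {"x": -1.3, "y": 0, "z": 2, "yaw": 0, "hand": 0.5},
  {"x": -1.3, "y": 0, "z": 1, "yaw": 0, "hand": 0.5},
  {"x": -1.3, "y": 0, "z": 0.5, "yaw": 0, "hand": 0.5},
  {"x": -1.3, "y": 0, "z": 0.5, "yaw": 0, "hand": 0.5},
])

```text
time_s: 9.95
position: [463.9, 29.7, 127.5]
eef_rot: [-1.571, -0.0, -1.427]
force: [-10.6, -1.1, 27.4]
finger_gap: 64.0
```

```bash
python3 tip.py
python3 - <<'E'
from h import *
for n in ('wrist','top'):
    c=capture(n);W=cloud(c);hsv=cv2.cvtColor(c['frame'],cv2.COLOR_RGB2HSV)
    m=(hsv[...,1]>90)&(hsv[...,0]<25)&(abs(W[...,2]-70)<9)&(np.hypot(W[...,0]-465,W[...,1]-29)<45)
    p=W[m]
    A=np.c_[p[:,:2]-[465,30],np.ones(len(p))]; s=np.linalg.lstsq(A,p[:,2],rcond=None)[0]
    print(n,len(p),'top z, tilt',s[2],s[:2], cv2.minEnclosingCircle(p[:,:2].astype(np.float32)))
E
```

```text
9.95 [463.89  29.68 127.48] [-9.000e+01 -3.000e-02 -8.175e+01] 64.03870831306838 [-10.6  -1.1  27.4]
9337 tips ahead [42.8 66.9 67.7 73.6]
wrist 25702 top z, tilt 72.18000099334817 [-0.02716441 -0.00345017] ((463.7662353515625, 29.68965721130371), 33.38936233520508)
top 186 top z, tilt 74.24108462328208 [-0.00623176  0.01961602] ((464.9958190917969, 26.904020309448242), 32.34099197387695)
```

Emit:
arm_command([
  {"x": 0.6, "y": 0, "z": 2, "yaw": 0, "hand": 0.5},
  {"x": 0.6, "y": 0, "z": 2, "yaw": 0, "hand": 0.5},
  {"x": 0.6, "y": 0, "z": 2, "yaw": 0, "hand": 1},
  {"x": 0.6, "y": 0, "z": 2, "yaw": 0, "hand": 1},
  {"x": 0.6, "y": 0, "z": 2, "yaw": 0, "hand": 1},
  {"x": 0.6, "y": 0, "z": 2, "yaw": 0, "hand": 1},
  {"x": 0.6, "y": 0, "z": 15, "yaw": 0, "hand": 1},
  {"x": 0.6, "y": 0, "z": 45, "yaw": 0, "hand": 1},
  {"x": 0.6, "y": 0, "z": 65, "yaw": 0, "hand": 1},
  {"x": 0.6, "y": 0, "z": 65, "yaw": 0, "hand": 1},
])

```text
time_s: 11.1
position: [466.3, 30.0, 194.7]
eef_rot: [-1.565, -0.0, -1.427]
force: [0.1, 0.2, 0.5]
finger_gap: 85.2
```

```bash
cat > seat.py <<'E'
from h import *
import sys
def chk(n,x,y,lo=58,hi=100,r=45):
    c=capture(n);W=cloud(c);hsv=cv2.cvtColor(c['frame'],cv2.COLOR_RGB2HSV)
    m=(hsv[...,1]>90)&(hsv[...,0]<25)&(W[...,2]>lo)&(W[...,2]<hi)&(np.hypot(W[...,0]-x,W[...,1]-y)<r)
    p=W[m]
    if len(p)<50: print(n,'none');return
    A=np.c_[p[:,:2]-[x,y],np.ones(len(p))]; s=np.linalg.lstsq(A,p[:,2],rcond=None)[0]
    q=p[abs(A@s-p[:,2])<2.5][:,:2].astype(np.float32)
    print(n,len(p),'top z, tilt',s[2].round(2),s[:2].round(3), np.round(cv2.minEnclosingCircle(q)[0],1),[np.round(t,1) for t in cv2.minAreaRect(q)])
if __name__=='__main__':
    o=observe(); print(o['time_s'],o['position'],o['finger_gap'],o['force'])
    for n in ('wrist','top'): chk(n,*map(float,sys.argv[1:]))
E
python3 seat.py 465 30;python3 die.py
```

```text
11.1 [466.30192692  29.95050117 194.73276986] 85.24412059110648 [0.0649201  0.16474726 0.52949235]
wrist 12128 top z, tilt 69.59 [-0.018 -0.004] [464.3  30. ] [array([464.5,  29.8]), array([65.6, 64.6]), np.float64(6.3)]
top 313 top z, tilt 71.59 [-0.007  0.027] [465.3  27.9] [array([467.1,  22.1]), array([63.3, 50.5]), np.float64(18.6)]
[464.34902113  29.63264832 190.97687898] [-0.2 -0.2 -1.1] [538.61154069  40.64872865 261.66303982]
round mouth [464.    29.11  34.6 ] 247 0.3545288810668554
fixed R [463.7652269   29.10647333]
sq [561.1  44.9] [ 53.8 111.8] 8.258842468261719 [534.06143163  -9.28033171] [595.69269438 104.02749588]
```

Emit:
arm_command([
  {"x": 8, "y": -20, "z": 0, "yaw": 4, "hand": 1},
  {"x": 22, "y": -55, "z": 0, "yaw": 10, "hand": 1},
  {"x": 40, "y": -95, "z": 0, "yaw": 17, "hand": 1},
  {"x": 58, "y": -138, "z": 0, "yaw": 24, "hand": 1},
  {"x": 76, "y": -180, "z": 0, "yaw": 31, "hand": 1},
  {"x": 93, "y": -222, "z": 0, "yaw": 38, "hand": 1},
  {"x": 110, "y": -262, "z": 0, "yaw": 44, "hand": 1},
  {"x": 124, "y": -298, "z": 0, "yaw": 48, "hand": 1},
  {"x": 132, "y": -318, "z": 0, "yaw": 49.1, "hand": 1},
  {"x": 132.5, "y": -320.4, "z": 0, "yaw": 49.1, "hand": 1},
  {"x": 132.5, "y": -320.4, "z": 0, "yaw": 49.1, "hand": 1},
  {"x": 132.5, "y": -320.4, "z": 0, "yaw": 49.1, "hand": 1},
  {"x": 132.5, "y": -320.4, "z": 0, "yaw": 49.1, "hand": 1},
])

```text
time_s: 12.55
position: [597.1, -288.9, 190.9]
eef_rot: [-1.57, 0.001, -0.568]
force: [-0.5, 0.6, 0.4]
finger_gap: 85.0
```

```bash
python3 - <<'E'
from seat import *
import os
o=observe(); print(o['time_s'],o['position'],np.degrees(o['eef_rot']),o['force'])
chk('wrist',597,-291,8,25,50)
chk('top',597,-291,8,25,50)
E
python3 - <<'E'
from seat import *
chk('wrist',597,-291,8,25,50); print(observe()['position'])
c=capture('top'); c2=c
E
```

```text
12.55 [ 597.13339946 -288.90778752  190.87052217] [-8.99659738e+01  3.84581390e-02 -3.25361205e+01] [-0.4738134   0.58960296  0.43682519]
wrist 8604 top z, tilt 15.68 [-0.005 -0.01 ] [ 596.4 -290.6] [array([ 596.5, -290.4]), array([59.8, 59.6]), np.float64(57.4)]
top none
wrist 8574 top z, tilt 15.69 [-0.005 -0.009] [ 596.4 -290.3] [array([ 596.5, -290.3]), array([59.6, 59.6]), np.float64(57.5)]
[ 597.15043625 -289.76031572  191.21121788]
```

Emit:
arm_command([
  {"x": -0.3, "y": 0.2, "z": -40, "yaw": 0, "hand": 1},
  {"x": -0.3, "y": 0.2, "z": -80, "yaw": 0, "hand": 1},
  {"x": -0.3, "y": 0.2, "z": -105, "yaw": 0, "hand": 1},
  {"x": -0.3, "y": 0.2, "z": -115, "yaw": 0, "hand": 1},
  {"x": -0.3, "y": 0.2, "z": -115.4, "yaw": 0, "hand": 1},
  {"x": -0.3, "y": 0.2, "z": -115.4, "yaw": 0, "hand": 1},
  {"x": -0.3, "y": 0.2, "z": -115.4, "yaw": 0, "hand": 0.7},
  {"x": -0.3, "y": 0.2, "z": -115.4, "yaw": 0, "hand": 0.5},
  {"x": -0.3, "y": 0.2, "z": -115.4, "yaw": 0, "hand": 0.5},
  {"x": -0.3, "y": 0.2, "z": -115.4, "yaw": 0, "hand": 0.5},
  {"x": -0.3, "y": 0.2, "z": -115.4, "yaw": 0, "hand": 0.5},
  {"x": -0.3, "y": 0.2, "z": -115.4, "yaw": 0, "hand": 0.5},
], grip_force=25)

```text
time_s: 13.95
position: [597.6, -290.9, 77.5]
eef_rot: [-1.57, -0.003, -0.57]
force: [-1.0, 0.1, 6.6]
finger_gap: 59.2
```

Run:
```python
from seat import *
o=observe(); print(o['time_s'],o['position'],np.degrees(o['eef_rot']),o['force'],o['finger_gap'])
chk('wrist',597,-291,8,25,50)
```

```text
13.95 [ 597.6488583  -290.93180108   77.46321162] [-89.97290969  -0.16568217 -32.65298898] [-0.99997962  0.05641712  6.60585052] 59.2009434870162
wrist 24716 top z, tilt 15.66 [-0.009 -0.013] [ 597.1 -290.9] [array([ 597.4, -290.9]), array([60.8, 59.9]), np.float64(57.4)]
```

Emit:
arm_command([
  {"x": 0, "y": 0, "z": 0, "yaw": 0, "hand": 1},
  {"x": 0, "y": 0, "z": 0, "yaw": 0, "hand": 1},
  {"x": 0.7, "y": -0.4, "z": 20, "yaw": -3, "hand": 1},
  {"x": 0.7, "y": -0.4, "z": 25, "yaw": -11, "hand": 1},
  {"x": 0.7, "y": -0.4, "z": 25, "yaw": -19.5, "hand": 1},
  {"x": 0.7, "y": -0.4, "z": 25, "yaw": -28, "hand": 1},
  {"x": 0.7, "y": -0.4, "z": 25, "yaw": -36.5, "hand": 1},
  {"x": 0.7, "y": -0.4, "z": 25, "yaw": -45, "hand": 1},
  {"x": 0.7, "y": -0.4, "z": 25, "yaw": -53.5, "hand": 1},
  {"x": 0.7, "y": -0.4, "z": 25, "yaw": -62, "hand": 1},
  {"x": 0.7, "y": -0.4, "z": 25, "yaw": -70.5, "hand": 1},
  {"x": 0.7, "y": -0.4, "z": 25, "yaw": -79, "hand": 1},
  {"x": 0.7, "y": -0.4, "z": 20, "yaw": -86, "hand": 1},
  {"x": 0.7, "y": -0.4, "z": 8, "yaw": -90, "hand": 1},
  {"x": 0.7, "y": -0.4, "z": 0, "yaw": -90, "hand": 1},
  {"x": 0.7, "y": -0.4, "z": -0.5, "yaw": -90, "hand": 1},
  {"x": 0.7, "y": -0.4, "z": -0.5, "yaw": -90, "hand": 1},
], grip_force=40)

```text
time_s: 15.7
position: [597.3, -290.9, 74.8]
eef_rot: [-1.571, 0.0, -2.139]
force: [-0.2, 0.6, 0.8]
finger_gap: 85.8
```

Emit:
arm_command([
  {"x": 0, "y": 0, "z": 0, "yaw": 0, "hand": 0.7},
  {"x": 0, "y": 0, "z": 0, "yaw": 0, "hand": 0.5},
  {"x": 0, "y": 0, "z": 0, "yaw": 0, "hand": 0.5},
  {"x": 0, "y": 0, "z": 0, "yaw": 0, "hand": 0.5},
  {"x": 0, "y": 0, "z": 0, "yaw": 0, "hand": 0.5},
  {"x": 0, "y": 0, "z": 0, "yaw": 0, "hand": 0.5},
])

```text
time_s: 16.3
position: [597.9, -291.2, 75.9]
eef_rot: [-1.569, 0.0, -2.14]
force: [-0.6, -0.6, 6.5]
finger_gap: 58.6
```

Run:
```python
from seat import *
o=observe(); print(o['time_s'],o['position'],np.degrees(o['eef_rot']),o['force'],o['finger_gap'])
chk('wrist',597,-291,8,25,50)
```

```text
16.3 [ 597.88884503 -291.23265866   75.88979234] [-8.99110018e+01  1.33530847e-02 -1.22637836e+02] [-0.59882552 -0.61337049  6.48819475] 58.5832735984854
wrist 25197 top z, tilt 15.6 [-0.013  0.007] [ 597.6 -291.5] [array([ 597.7, -291.1]), array([60.2, 60.6]), np.float64(57.3)]
```

Emit:
arm_command([
  {"x": 0, "y": 0, "z": 12, "yaw": 0, "hand": 0.5},
  {"x": 0, "y": 0, "z": 40, "yaw": 0, "hand": 0.5},
  {"x": 0, "y": 5, "z": 75, "yaw": 3, "hand": 0.5},
  {"x": 0, "y": 22, "z": 105, "yaw": 8, "hand": 0.5},
  {"x": 0, "y": 50, "z": 122, "yaw": 13, "hand": 0.5},
  {"x": 0, "y": 85, "z": 130, "yaw": 18, "hand": 0.5},
  {"x": -1, "y": 123, "z": 130, "yaw": 23, "hand": 0.5},
  {"x": -1, "y": 163, "z": 130, "yaw": 28, "hand": 0.5},
  {"x": -2, "y": 203, "z": 130, "yaw": 33, "hand": 0.5},
  {"x": -2, "y": 243, "z": 130, "yaw": 37, "hand": 0.5},
  {"x": -3, "y": 280, "z": 130, "yaw": 40, "hand": 0.5},
  {"x": -3.4, "y": 310, "z": 130, "yaw": 40.9, "hand": 0.5},
  {"x": -3.4, "y": 329, "z": 130, "yaw": 40.9, "hand": 0.5},
  {"x": -3.4, "y": 337, "z": 130, "yaw": 40.9, "hand": 0.5},
  {"x": -3.4, "y": 339.6, "z": 130, "yaw": 40.9, "hand": 0.5},
  {"x": -3.4, "y": 339.6, "z": 130, "yaw": 40.9, "hand": 0.5},
  {"x": -3.4, "y": 339.6, "z": 130, "yaw": 40.9, "hand": 0.5},
  {"x": -3.4, "y": 339.6, "z": 130, "yaw": 40.9, "hand": 0.5},
])

```text
time_s: 18.15
position: [594.1, 47.1, 205.0]
eef_rot: [-1.571, -0.0, -1.429]
force: [0.3, -0.6, 0.1]
finger_gap: 58.7
```

Run:
```python
from seat import *
o=observe(); print(o['time_s'],o['position'],np.degrees(o['eef_rot']),o['force'],o['finger_gap'])
chk('wrist',594,49,110,170,60)
c=capture('wrist'); W=cloud(c); save('hov',c['frame'])
# floor & plate mouth of square die in press frame
a=np.radians(8.25); ex=np.array([np.cos(a),np.sin(a)]); ey=np.array([-np.sin(a),np.cos(a)])
s=(W[...,:2]-[594,48.7])@ex; t=(W[...,:2]-[594,48.7])@ey; z=W[...,2]
fl=(abs(z-54.5)<2)&(abs(s)<45)&(abs(t)<45); pl=(abs(z-61)<2)&(abs(s)<60)&(abs(t)<70)
print('floor s,t',np.percentile(s[fl],[.5,99.5]),np.percentile(t[fl],[.5,99.5]),fl.sum())
for lo in range(0,36,6):
    k=pl&(s>lo)&(s<lo+6); tt=t[k]
    print(lo,'plate t inner edges',tt[tt<0].max() if (tt<0).any() else None, tt[tt>0].min() if (tt>0).any() else None,'outer',tt.min() if len(tt) else None,tt.max() if len(tt) else None)
k=pl&(abs(t)<25)&(s>0); print('plate s inner',np.percentile(s[k],1) if k.any() else None, z[pl].mean(),z[fl].mean())
```

```text
18.15 [594.11784938  47.10871045 204.96315818] [-9.00051237e+01 -2.82593563e-02 -8.18718157e+01] [ 0.2788384  -0.55284352  0.07277159] 58.73797365277714
wrist 26125 top z, tilt 144.46 [-0.041 -0.008] [593.6  47.1] [array([593.8,  47.2]), array([60.7, 60. ]), np.float64(8.0)]
floor s,t [ 5.61795267 30.19270959] [-30.73574652  32.73722378] 4895
0 plate t inner edges -46.40584399606129 43.9164364277952 outer -55.03180105082284 56.90690023911633
6 plate t inner edges -30.771402618588528 32.551207712899355 outer -55.1287483600236 56.98221838838533
12 plate t inner edges -30.56025277998326 32.62407347414497 outer -55.013466042704955 57.06857081637301
18 plate t inner edges -30.820779975403966 32.487682805459784 outer -54.94420633671126 57.22441468693819
24 plate t inner edges -30.657019703608892 32.5371528045966 outer -55.14172486231985 57.052926354340954
30 plate t inner edges -0.5065840389580234 0.017149418272138197 outer -55.12161607742746 57.16147132789243
plate s inner 31.80671021607161 60.73209642974804 54.36698574614288
```

View pics/hov.png

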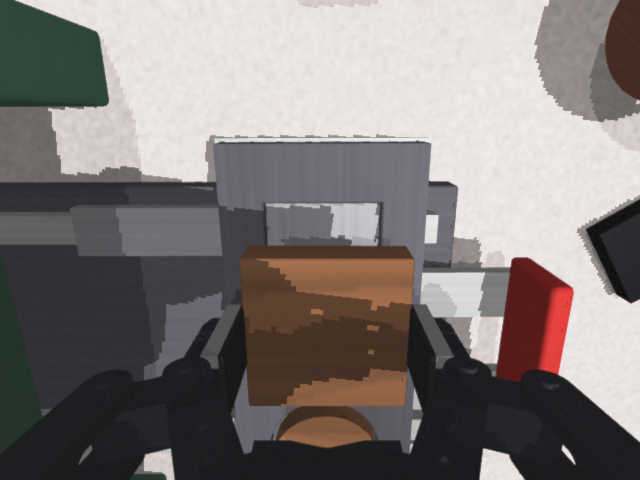

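Emit:
arm_command([
  {"x": -0.1, "y": 0.8, "z": -20, "yaw": 0, "hand": 0.5},
  {"x": -0.1, "y": 0.8, "z": -42, "yaw": 0, "hand": 0.5},
  {"x": -0.1, "y": 0.8, "z": -56, "yaw": 0, "hand": 0.5},
  {"x": -0.1, "y": 0.8, "z": -61, "yaw": 0, "hand": 0.5},
  {"x": -0.1, "y": 0.8, "z": -62, "yaw": 0, "hand": 0.5},
  {"x": -0.1, "y": 0.8, "z": -62, "yaw": 0, "hand": 0.5},
  {"x": -0.1, "y": 0.8, "z": -62, "yaw": 0, "hand": 0.5},
  {"x": -0.1, "y": 0.8, "z": -62, "yaw": 0, "hand": 0.5},
  {"x": -0.1, "y": 0.8, "z": -62, "yaw": 0, "hand": 0.5},
])

```text
time_s: 19.15
position: [594.2, 49.5, 143.6]
eef_rot: [-1.57, 0.0, -1.427]
force: [-0.6, -0.0, -0.0]
finger_gap: 58.2
```

Run:
```python
from seat import *
o=observe(); print(o['time_s'],o['position'],np.degrees(o['eef_rot']),o['force'],o['finger_gap'])
chk('wrist',594,49,75,100,60)
```

```text
19.15 [594.19594089  49.50676788 143.57926226] [-8.99415245e+01  1.32336034e-03 -8.17458683e+01] [-0.63636612 -0.01898995 -0.0025284 ] 58.210921680112264
wrist 25383 top z, tilt 83.27 [-0.017 -0.003] [594.   49.5] [array([593.6,  49.6]), array([61.4, 60.3]), np.float64(8.1)]
```

Emit:
arm_command([
  {"x": -0.2, "y": 0, "z": -3, "yaw": 0, "hand": 0.5},
  {"x": -0.2, "y": 0, "z": -6, "yaw": 0, "hand": 0.5},
  {"x": -0.2, "y": 0, "z": -8, "yaw": 0, "hand": 0.5},
  {"x": -0.2, "y": 0, "z": -10, "yaw": 0, "hand": 0.5},
  {"x": -0.2, "y": 0, "z": -11.5, "yaw": 0, "hand": 0.5},
  {"x": -0.2, "y": 0, "z": -11.5, "yaw": 0, "hand": 0.5},
  {"x": -0.2, "y": 0, "z": -11.5, "yaw": 0, "hand": 0.5},
])

```text
time_s: 19.9
position: [593.7, 49.5, 131.5]
eef_rot: [-1.571, 0.0, -1.427]
force: [-0.3, 0.4, -1.6]
finger_gap: 58.8
```

Run:
```python
from seat import *
o=observe(); print(o['time_s'],o['position'],np.degrees(o['eef_rot']),o['force'],o['finger_gap'])
chk('wrist',594,49,65,100,60)
```

```text
19.9 [593.73439935  49.48086542 131.48277425] [-8.99969377e+01  5.03854569e-03 -8.17483310e+01] [-0.34510397  0.36586632 -1.56238171] 58.77789207032634
wrist 25097 top z, tilt 71.23 [-0.012 -0.002] [593.3  49.5] [array([593.2,  49.6]), array([61. , 60.2]), np.float64(8.1)]
```

Inserted freely, 1 mm above the floor. Release and rise.

Emit:
arm_command([
  {"x": 0, "y": 0, "z": 0, "yaw": 0, "hand": 0.8},
  {"x": 0, "y": 0, "z": 0, "yaw": 0, "hand": 1},
  {"x": 0, "y": 0, "z": 0, "yaw": 0, "hand": 1},
  {"x": 0, "y": 0, "z": 0, "yaw": 0, "hand": 1},
  {"x": 0, "y": 0, "z": 10, "yaw": 0, "hand": 1},
  {"x": 0, "y": 0, "z": 35, "yaw": 0, "hand": 1},
  {"x": 0, "y": 0, "z": 70, "yaw": 0, "hand": 1},
  {"x": 0, "y": -35, "z": 80, "yaw": 0, "hand": 1},
  {"x": 0, "y": -70, "z": 80, "yaw": 0, "hand": 1},
  {"x": 0, "y": -80, "z": 80, "yaw": 0, "hand": 1},
  {"x": 0, "y": -80, "z": 80, "yaw": 0, "hand": 1},
  {"x": 0, "y": -80, "z": 80, "yaw": 0, "hand": 1},
])

```text
time_s: 21.15
position: [593.7, -29.3, 211.6]
eef_rot: [-1.571, 0.001, -1.426]
force: [-0.8, 1.7, -0.1]
finger_gap: 85.1
```

Run:
```python
from seat import *
o=observe(); print(o['time_s'],o['position'],np.degrees(o['eef_rot']),o['force'],o['finger_gap'])
for n in ('wrist','top'):
    chk(n,594,49.5,60,100,44); chk(n,464.5,30,60,100,44)
c=capture('top'); save('seated',cv2.resize(c['frame'][180:420,60:360],None,fx=2,fy=2))
```

```text
21.15 [593.71926713 -29.25654414 211.63464918] [-8.99909193e+01  5.92840929e-02 -8.17024372e+01] [-0.77421932  1.74160394 -0.07358089] 85.12053944049245
wrist 12086 top z, tilt 69.46 [-0.012  0.012] [593.7  49.5] [array([593.4,  49.5]), array([60.2, 60.7]), np.float64(8.2)]
wrist 4069 top z, tilt 70.27 [-0.077  0.045] [471.5  24.8] [array([475.6,  20.8]), array([54.3, 38.9]), np.float64(34.4)]
top none
top 691 top z, tilt 71.51 [-0.014  0.009] [464.9  26.9] [array([460.2,  21.2]), array([47.4, 63.6]), np.float64(50.7)]
```

View pics/seated.png

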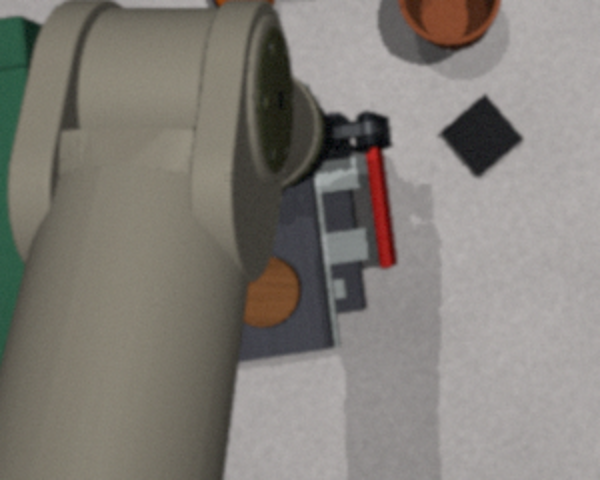

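Emit:
arm_command([
  {"x": -6, "y": -18, "z": 0, "yaw": 8, "hand": 0},
  {"x": -14, "y": -40, "z": 0, "yaw": 16, "hand": 0},
  {"x": -22, "y": -60, "z": 0, "yaw": 24, "hand": 0},
  {"x": -30, "y": -80, "z": 0, "yaw": 32, "hand": 0},
  {"x": -36, "y": -97, "z": 0, "yaw": 40, "hand": 0},
  {"x": -39, "y": -105, "z": 0, "yaw": 48, "hand": 0},
  {"x": -39, "y": -105, "z": -10, "yaw": 56, "hand": 0},
  {"x": -39, "y": -105, "z": -25, "yaw": 64, "hand": 0},
  {"x": -39, "y": -105, "z": -45, "yaw": 72, "hand": 0},
  {"x": -39, "y": -105, "z": -65, "yaw": 80, "hand": 0},
  {"x": -39, "y": -105, "z": -78, "yaw": 88, "hand": 0},
  {"x": -39, "y": -105, "z": -83.5, "yaw": 90, "hand": 0},
  {"x": -39, "y": -105, "z": -83.5, "yaw": 90, "hand": 0},
  {"x": -39, "y": -105, "z": -83.5, "yaw": 90, "hand": 0},
  {"x": -39, "y": -105, "z": -83.5, "yaw": 90, "hand": 0},
])

```text
time_s: 22.9
position: [555.2, -135.3, 128.6]
eef_rot: [-1.571, -0.001, 0.143]
force: [0.6, -0.2, -0.4]
finger_gap: 0.1
```

Run:
```python
from seat import *
o=observe(); print(o['time_s'],o['position'],np.degrees(o['eef_rot']),o['force'],o['finger_gap'],o['qpos'])
for n in ('wrist','top'):
    chk(n,594,49.5,60,100,44); chk(n,464.5,30,60,100,44)
```

```text
22.9 [ 555.16484605 -135.33507493  128.62734302] [-9.00177481e+01 -5.26115905e-02  8.20981679e+00] [ 0.63829184 -0.18393652 -0.35956905] 0.11161593008108017 [ 0.35524856  0.42827899 -0.21603952  1.72587533  0.10617091  0.99785829
  0.24386248]
wrist none
wrist none
top 1026 top z, tilt 71.48 [0. 0.] [594.3  48.5] [array([593.9,  48.2]), array([59.7, 61.1]), np.float64(7.8)]
top 827 top z, tilt 71.47 [-0.001 -0.005] [465.1  28.7] [array([464.9,  35. ]), array([64.7, 51.5]), np.float64(3.8)]
```

Emit:
arm_command([
  {"x": -1.4, "y": 9.9, "z": 0, "yaw": 0, "hand": 0},
  {"x": -2.9, "y": 19.8, "z": 0, "yaw": 0, "hand": 0},
  {"x": -4.0, "y": 27.7, "z": 0, "yaw": 0, "hand": 0},
  {"x": -4.7, "y": 32.7, "z": 0, "yaw": 0, "hand": 0},
  {"x": -5.3, "y": 36.6, "z": 0, "yaw": 0, "hand": 0},
  {"x": -6.0, "y": 41.6, "z": 0, "yaw": 0, "hand": 0},
  {"x": -6.9, "y": 47.5, "z": 0, "yaw": 0, "hand": 0},
  {"x": -7.9, "y": 54.4, "z": 0, "yaw": 0, "hand": 0},
  {"x": -9.0, "y": 62.4, "z": 0, "yaw": 0, "hand": 0},
  {"x": -10.3, "y": 71.3, "z": 0, "yaw": 0, "hand": 0},
  {"x": -11.6, "y": 80.2, "z": 0, "yaw": 0, "hand": 0},
  {"x": -12.9, "y": 89.1, "z": 0, "yaw": 0, "hand": 0},
  {"x": -14.2, "y": 98, "z": 0, "yaw": 0, "hand": 0},
  {"x": -15.5, "y": 106.9, "z": 0, "yaw": 0, "hand": 0},
  {"x": -16.8, "y": 115.8, "z": 0, "yaw": 0, "hand": 0},
  {"x": -18.1, "y": 124.7, "z": 0, "yaw": 0, "hand": 0},
  {"x": -19.2, "y": 132.6, "z": 0, "yaw": 0, "hand": 0},
  {"x": -20.1, "y": 138.6, "z": 0, "yaw": 0, "hand": 0},
  {"x": -20.7, "y": 142.5, "z": 0, "yaw": 0, "hand": 0},
  {"x": -21.0, "y": 144.5, "z": 0, "yaw": 0, "hand": 0},
])

```text
time_s: 25.1
position: [533.7, 9.1, 128.0]
eef_rot: [-1.571, 0.0, 0.144]
force: [0.1, -3.8, 2.0]
finger_gap: 0.2
```

Run:
```python
from h import *
o=observe(); print(o['time_s'],o['position'],o['force'])
c=capture('top');W=cloud(c);hsv=cv2.cvtColor(c['frame'],cv2.COLOR_RGB2HSV)
red=(hsv[...,1]>130)&((hsv[...,0]<6)|(hsv[...,0]>172))&(W[...,2]>70)&(abs(W[...,0]-540)<75)&(W[...,1]<100)
p=W[red]; print(cv2.minAreaRect(p[:,:2].astype(np.float32)) if len(p) else 0)
```

```text
25.1 [533.67412584   9.10416095 128.01930181] [ 0.05689127 -3.82349583  2.02701388]
((537.5472412109375, -28.967815399169922), (0.0, 0.0), 0.0)
```

Emit:
arm_command([
  {"x": -0.6, "y": 4, "z": 0, "yaw": 0, "hand": 0},
  {"x": -1.3, "y": 8.9, "z": 0, "yaw": 0, "hand": 0},
  {"x": -2.2, "y": 14.8, "z": 0, "yaw": 0, "hand": 0},
  {"x": -3, "y": 20.8, "z": 0, "yaw": 0, "hand": 0},
  {"x": -3.9, "y": 26.7, "z": 0, "yaw": 0, "hand": 0},
  {"x": -4.7, "y": 32.7, "z": 0, "yaw": 0, "hand": 0},
  {"x": -5.6, "y": 38.6, "z": 0, "yaw": 0, "hand": 0},
  {"x": -6.3, "y": 43.5, "z": 0, "yaw": 0, "hand": 0},
  {"x": -6.9, "y": 47.5, "z": 0, "yaw": 0, "hand": 0},
  {"x": -7.2, "y": 49.5, "z": 0, "yaw": 0, "hand": 0},
  {"x": -7.2, "y": 49.5, "z": 0, "yaw": 0, "hand": 0},
])

```text
time_s: 26.25
position: [526.4, 59.3, 128.0]
eef_rot: [-1.57, 0.0, 0.145]
force: [0.7, -0.2, 0.8]
finger_gap: 0.1
```

Emit:
arm_command([
  {"x": -0.3, "y": 2, "z": 0, "yaw": 0, "hand": 0},
  {"x": -0.6, "y": 4, "z": 0, "yaw": 0, "hand": 0},
  {"x": -0.7, "y": 5, "z": 0, "yaw": 0, "hand": 0},
  {"x": -0.7, "y": 5, "z": 0, "yaw": 0, "hand": 0},
])

```text
time_s: 26.65
position: [525.8, 63.7, 127.9]
eef_rot: [-1.571, 0.0, 0.144]
force: [-0.6, -4.2, 0.6]
finger_gap: -0.4
```

Friction force only; not yet at the stop. Creeping on.

Emit:
arm_command([
  {"x": -0.3, "y": 2, "z": 0, "yaw": 0, "hand": 0},
  {"x": -0.6, "y": 4, "z": 0, "yaw": 0, "hand": 0},
  {"x": -0.7, "y": 5, "z": 0, "yaw": 0, "hand": 0},
  {"x": -0.7, "y": 5, "z": 0, "yaw": 0, "hand": 0},
])

```text
time_s: 27.05
position: [525.2, 67.8, 127.9]
eef_rot: [-1.572, 0.0, 0.143]
force: [-0.4, -6.6, 0.9]
finger_gap: 0.0
```

Emit:
arm_command([
  {"x": -0.2, "y": 1.5, "z": 0, "yaw": 0, "hand": 0},
  {"x": -0.4, "y": 2.5, "z": 0, "yaw": 0, "hand": 0},
  {"x": -0.4, "y": 2.5, "z": 0, "yaw": 0, "hand": 0},
])

```text
time_s: 27.35
position: [525.1, 68.0, 128.0]
eef_rot: [-1.574, 0.0, 0.141]
force: [0.4, -13.4, 2.7]
finger_gap: -0.2
```

Emit:
arm_command([
  {"x": -0.2, "y": 1.5, "z": 0, "yaw": 0, "hand": 0},
  {"x": -0.2, "y": 1.5, "z": 0, "yaw": 0, "hand": 0},
])

```text
time_s: 27.55
position: [525.1, 68.1, 128.0]
eef_rot: [-1.576, 0.0, 0.14]
force: [-0.0, -17.7, 2.6]
finger_gap: -0.1
```

Emit:
arm_command([
  {"x": 0.7, "y": -5, "z": 0, "yaw": 0, "hand": 0},
  {"x": 2, "y": -15, "z": 0, "yaw": 0, "hand": 0},
  {"x": 5, "y": -40, "z": 0, "yaw": 0, "hand": 0},
  {"x": 10, "y": -80, "z": 20, "yaw": 0, "hand": 0},
  {"x": 15, "y": -120, "z": 60, "yaw": 0, "hand": 0},
  {"x": 10, "y": -160, "z": 100, "yaw": 0, "hand": 0},
  {"x": -10, "y": -200, "z": 130, "yaw": 0, "hand": 0},
  {"x": -40, "y": -240, "z": 150, "yaw": 0, "hand": 0},
  {"x": -60, "y": -280, "z": 150, "yaw": 0, "hand": 0},
  {"x": -60, "y": -300, "z": 150, "yaw": 0, "hand": 0},
  {"x": -60, "y": -300, "z": 150, "yaw": 0, "hand": 0},
  {"x": -60, "y": -300, "z": 150, "yaw": 0, "hand": 0},
])

```text
time_s: 28.75
position: [464.6, -227.5, 277.9]
eef_rot: [-1.57, -0.001, 0.143]
force: [0.6, 0.6, -0.6]
finger_gap: 0.2
```

Run:
```python
from h import *
o=observe(); print(o['time_s'],o['position'],o['force'])
c=capture('top');W=cloud(c);hsv=cv2.cvtColor(c['frame'],cv2.COLOR_RGB2HSV)
red=(hsv[...,1]>130)&((hsv[...,0]<6)|(hsv[...,0]>172))&(W[...,2]>70)&(abs(W[...,0]-530)<75)&(W[...,1]<120)&(W[...,1]>0)
p=W[red]; print(cv2.minAreaRect(p[:,:2].astype(np.float32)) if len(p) else 0)
a=capture('scene'); b=np.hstack([cv2.resize(c['frame'],(400,300)),cv2.resize(a['frame'][60:300,200:520],(400,300))]); save('end',b)
for n in('top','scene'):
  for l in('clay_pot','nozzle','hex_blank','push_plate'): print(n,l,[(round(d['conf'],2),w(c if n=='top' else a,d['position']).round()) for d in spot_point(n,l)][:2])
```

```text
28.75 [ 464.59664838 -227.50250554  277.89451285] [ 0.62429754  0.60718732 -0.59043835]
((523.3621826171875, 82.93313598632812), (117.69890594482422, 13.925354957580566), 8.553881645202637)
top clay_pot [(0.59, array([ 750., -147.,    1.])), (0.55, array([524.,  74.,  66.]))]
top nozzle [(0.74, array([780.,  32.,   0.]))]
top hex_blank []
top push_plate [(0.74, array([524.,  73.,  65.]))]
scene clay_pot [(0.91, array([ 748., -144.,    0.]))]
scene nozzle [(0.66, array([ 490., -393.,   -1.])), (0.63, array([777.,  31.,  -3.]))]
scene hex_blank [(0.63, array([ 493., -390.,   -2.]))]
scene push_plate [(0.61, array([524.,  77.,  58.])), (0.28, array([779.,  29.,  -2.]))]
```

View pics/end.png

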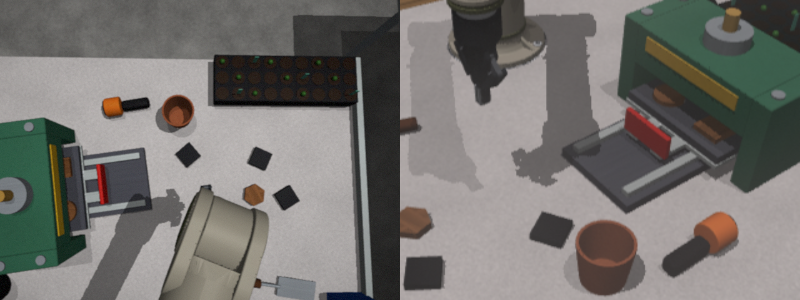

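```bash
python3 -c "
from h import *
print(job_done()); print(observe()['time_s'])"
```

```text
the job is handed in; nothing more can be done
None
the job is handed in; nothing more can be done
```

Both wooden blanks are down in their dies, the shuttle is home under the press head, and the job is handed in. The robot's clock stood at about 29 s of the 64 s allowed.

- **Blanks:** Each was squeezed on two axes to centre it, then lowered and released. Before the push, the overhead camera read both top faces at 71.5 mm. It reads about 1.5 mm high, so that is 70 mm, the seated height. Tilt was near zero. The square blank was within about 1 mm of its die centre. The round one was not measured as finely.
- **Shuttle:** It was pushed at about 0.1 m/s or less. At the stop the position held while the force rose from 7 to 18 N. The camera showed about 164 mm of travel, which fits a start a few millimetres in.
- **Other items:** The clay pot, nozzle and hexagonal blank are where they were, to within about 5 mm (network accuracy). The arm is clear of everything.

**Problems and disagreements:**
- The first arm command was refused because its rows were incomplete; nothing moved.
- On the round blank the fingertips pressed on the die plate with about 29 N, because they reach lower than I had estimated. I eased off and released it, and it dropped the last 2 mm into place.
- Die positions from the overhead and wrist cameras disagreed by 1–2 mm.
- Once the shuttle was home, the blanks could only be checked by eye in the final picture. Both were visible in their dies under the head.

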